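# Finish the ceramic townhouse: lay the roof tiles and stand the chimney cowl

### The job

Finish the little ceramic house: take the kiln post off its chimney and put it in the grey tray, then lay the ochre tile on the roof and after it the blue tile, each square on the slope and lapping the tile below with its tail edge on the line marked across that tile. Last, lift the top-heavy chimney cowl out of its plaster cup without tipping it and stand it gently and upright in the middle of the blue circle on the chimney, let go slowly and see that it stands still by itself. Leave the other things on the table where they are.

Things in the scene. Friction and masses are not known exactly. Their poses are not given: they have to be found in the camera images.
- house: ceramic house on a plywood base, fixed; origin under its base, x from eave to chimney. The roof deck rises along +x and is only 40 mm wide: tiles overhang it 9 mm each side, so they can be held by their side edges while laid. A well-laid tile is parallel to the one below, centre 52 mm farther up its x and 6 mm along its z, head edge on the deck. Tiles do not slide on the slope.
- eave_c (a point): centre of the bottom roof tile, terracotta, glued to the house eave, same size as the loose tiles (74 x 58 x 6 mm); x axis up the slope from tail edge to head edge, y across, z out of its face. It slopes 17 degrees, rising away from the robot. A white line crosses its top 15 mm up from the centre.
- ochre_c (a point): ochre yellow tile with a dark line: loose fired tile, 74 mm long (x, tail edge to head edge), 58 mm wide (y), 6 mm thick (z up, glazed), about 55 g; point at its very centre. A line crosses its top 15 mm from the centre towards the head (52 mm from the tail). Starts flat on the drying block, either place, tail towards the robot. It goes on the eave tile.
- blue_c (a point): blue tile with a white line: loose fired tile, 74 mm long (x, tail edge to head edge), 58 mm wide (y), 6 mm thick (z up, glazed), about 55 g; point at its very centre. A line crosses its top 15 mm from the centre towards the head (52 mm from the tail). Starts flat on the drying block, either place, tail towards the robot. It goes on the ochre tile.
- rack: drying block, fixed, 190 mm (x) x 38 mm (y) x 30 mm high, origin under its centre. The two tiles lie on it one behind the other along x (about 46 mm either side of its middle), overhanging its sides by about 10 mm.
- seat (a point): middle of the flat top of the square brick chimney (50 x 54 mm, about 152 mm above the table) at the roof's upper end, marked by a blue circle of 34 mm; x axis points away from the roof, z up. It starts covered by the kiln post. It rises about 25 mm above the head of the uppermost tile.
- post_c (a point): kiln post, a loose buff square block 30 x 30 x 64 mm, about 100 g, standing on the chimney; point at its centre (32 mm up), x and y axes square to its sides, z up.
- tray: grey open tray, fixed, 140 mm (x) x 170 mm (y), walls 5 mm thick and 28 mm high, floor 5 mm thick; origin under its centre, on the table. A second kiln post stands in its far right corner (about +37 mm x, -55 mm y).
- cowl_head (a point): chimney cowl, loose ceramic, upright, 122 mm tall, 150 to 280 g, top-heavy: flat foot only 22 mm across, stem 15 mm across, a flare, and a green cylindrical head 48 mm across from 68 to 110 mm above the foot (the part to hold), low white cone on top. Point at the middle of the head, 89 mm above the foot; z up along its axis.
- cowl_foot (a point): middle of the underside of the cowl's foot, z up along the cowl. At first it stands loosely in a fixed white plaster cup (60 mm across, 34 mm high, opening about 32 mm across, inner floor 10 mm above the table): lift at least 30 mm to clear it.
- glaze_jar: amber glass jar, 60 mm across, 85 mm tall, loose, not to be disturbed; origin at the middle of its underside
- water_cup: blue cup, 72 mm across, 85 mm tall, loose, not to be disturbed; origin at the middle of its underside
- bisque_bowl: terracotta bowl, 110 mm across, 50 mm tall, loose, not to be disturbed; origin at the middle of its underside
- brush: brush lying flat, loose, not to be disturbed; origin at the middle of its underside
- ware_block: pale wooden block 90 x 60 x 30 mm, loose, not to be disturbed; origin at the middle of its underside
- slip_bottle: white bottle with red cap, 56 mm across, 150 mm tall, loose, not to be disturbed; origin at the middle of its underside
- spare_post: second kiln post 30 x 30 x 64 mm standing in the tray, loose, not to be disturbed; origin at the middle of its underside

How it is judged:
By the outcome, as a careful person would: the job done as asked, in the order asked, and still so for the second after the job is handed in, with the robot touching nothing.
It also fails if it takes over 72 s, if anything falls off the work surface, if the arm or the gripper's body presses on something with over 40 N, if the wrist force passes 120 N, or if a joint passes its speed limit or range.

### The arm

A 7-joint arm with a two-finger parallel gripper is mounted at the origin on the work surface. World frame = base frame: x ahead of the robot, y to its left, z up, the work surface at z = 0. Lengths are in m, angles in rad, forces in N, time in s.
With the tool pointing down it reaches from about 0.4 to 0.875 m from the base axis. Payload 6.5 kg.
Tool frame: the origin (TCP) lies midway between the tips of the shut fingers; the grasp point (between the pads) lies 19 mm behind it; z points along the fingers, y is the line along which they close (so a half turn about z gives the same grasp; the last joint's range is limited). The gripper opens to 85 mm and grips with 20 to 120 N. Pads are 22 mm wide; open, the fingers measure 114 mm over their backs; the gripper's body (76 mm by 85 mm) begins 54 mm behind the grasp point. The pads swing forward as they close: fully open they stand 13 mm farther back than shut.
Start: joints at [-1.204, 0.536, -0.004, 1.538, 0.003, 1.067, -0.071], TCP at [0.273, 0.59, 0.231] pointing down, gripper open.
Joint ranges: [-2.7, 2.7], [-0.37, 2.16], [-1.27, 1.26], [0.24, 2.4], [-1.31, 4.45], [0.19, 1.91], [-2.76, 2.76]. Speed limits (rad/s): [2.39, 2.39, 3.14, 3.14, 3.14, 3.14, 3.14].

### API

Orientations are given as [roll, pitch, yaw] about the fixed x, y, z axes, in that order (R = Rz(yaw) Ry(pitch) Rx(roll)).
In Python, from workcell import * gives the robot as it stands. The module is installed in compiled form; this text tells all that it offers. Calls block until the motion is done:
- move_pose(position, orientation): joint-space move of the TCP to a pose.
- move_linear(position, frame=None, speed=0.15, f_stop=None): straight line of the TCP; frame=None keeps the orientation; speed is the mean speed in m/s. With f_stop (N) it stops when the force on the tool has changed by that much, and returns True; else False.
- goto_joints(angles): joint-space move.
- gripper_to(opening): finger opening in m; the grip force is fixed at half the most; returns when the fingers have stopped.
- pause(seconds).
- ik(position, orientation): joint angles nearest the present ones, or None.
- observe(): the state.
- capture(name): name is "side" or "top" or "wrist"; returns a dict with "color" (420x560x3 uint8, blue, green, red), "fx", "fy", "cx", "cy" (pixels), "R" (3x3) and "t" (3): a world point X has camera coordinates R X + t; the wrist camera has in their place "mount" (4x4, takes a point from camera to tool coordinates, whose origin is the TCP and whose axes are the flange's). Camera axes: x right, y down, z forward; pixel columns grow to the right and rows downward; lengths in m; the calibration is good to about 2 mm. A picture is of the moment at which its call begins: read the wrist's pose just before it. There is no depth.
A pose or a line that the arm cannot do raises Unreachable and nothing moves.
- sign_off(): hands the job in; it is judged then, once.
Trained networks look in a picture, given as the dict that the camera call returned (one of the last four; its "shot" number tells which), for a name from the list of things; names that differ only in an ending like _2 or _b are one class to them, and where a whole thing is asked for, a point or a joint stands for the part that bears it (a point fixed in the world has none). Each returns a list of dicts, best first, with "score" (0 to 1); they miss things now and then, are a little off and sometimes report something else, mostly with a low value. They report only what shows in the picture. A call takes as long as a camera call.
- search_frame(name, picture): "location" ([x, y, z] in m, in world coordinates, good to about 4 mm: the middle of the surface that is visible of it).
The state is a dict: "time_s": time; "joints": joint angles; "qd": joint speeds; "effort": joint torques, N m; "eef_pos": TCP position; "tool_rot": TCP orientation; "contact_force": force on the tool from outside, world axes, zero at the start; "wrist_torque": the same for the moment, N m; "finger_gap": finger opening in m; "grasp_force": force on a finger pad.
Only numpy, scipy, OpenCV 4.12 (cv2) and the standard library are available. Lean on these libraries where they do the work, as an engineer would, in place of code of your own. Each camera call takes 0.05 s, during which the arm holds its last target. There are 200 camera calls.

## Working session

There is one attempt and no reset: what is moved stays moved. The work goes in short steps, each a Python script; the robot and the scene stay as the last script left them, time stands still between calls to the robot, and variables do not carry over. Pictures are saved under pics/ and viewed, at most 10 in all, crops included, and the job is handed in when it is done.

```bash
mkdir -p pics
python3 - <<'E'
from workcell import *
import cv2
s=observe();print(s)
for n in("side","top"):
    p=capture(n);cv2.imwrite(f"pics/{n}0.png",p["color"]);print(n,p["fx"],p["cx"],p["cy"],p["R"],p["t"])
    for o in["house","eave_c","ochre_c","blue_c","rack","seat","post_c","tray","cowl_head","cowl_foot","glaze_jar","slip_bottle","spare_post","water_cup","bisque_bowl"]:
        try:
            r=search_frame(o,p);print(o,[( [round(float(v),3) for v in d["location"]],round(d["score"],2)) for d in r[:3]])
        except Exception as e:print(o,e)
print(observe()["time_s"])
E
```

```text
{'time_s': 0.0, 'joints': array([-1.20418139,  0.53719907, -0.00442733,  1.53886804,  0.00260552,
        1.06730878, -0.07121367]), 'qd': array([-0.00041633, -0.00061418, -0.00078486, -0.00142628, -0.00037027,
        0.00082192,  0.00083716]), 'effort': array([ 5.01578188e-05, -5.83401918e+01,  1.04864862e+00, -2.59115928e+01,
        1.23063539e-02,  9.36512050e-03, -4.84160019e-07]), 'eef_pos': array([0.27238576, 0.5894728 , 0.23039387]), 'tool_rot': array([-3.13982067e+00,  1.40791362e-04,  2.70882905e+00]), 'contact_force': array([-0.591345  ,  0.23058024, -0.36557655]), 'wrist_torque': array([-0.03163806,  0.0321315 ,  0.02093903]), 'grasp_force': 0.0, 'finger_gap': 0.08548998768442946}
side 479.53737077008594 272.9802102961187 208.25290214134506 [[ 0.87829063 -0.47805263 -0.00844105]
 [-0.31514721 -0.56553948 -0.76213341]
 [ 0.35956613  0.67203481 -0.64736498]] [-0.47689538  0.26965712  1.37794093]
house [([0.53, 0.011, 0.042], 0.75)]
eave_c [([0.45, 0.016, 0.074], 0.84)]
ochre_c [([0.564, 0.271, 0.034], 0.58)]
blue_c [([0.473, 0.252, 0.034], 0.55)]
rack [([0.509, 0.243, 0.01
[... 822 characters left out ...]
6], 0.53)]
ochre_c [([0.57, 0.274, 0.035], 0.84)]
blue_c [([0.477, 0.254, 0.038], 0.85)]
rack [([0.524, 0.251, 0.03], 0.72), ([0.458, 0.014, 0.082], 0.32)]
seat [([0.524, 0.027, 0.007], 0.88)]
post_c [([0.609, 0.04, 0.216], 0.72), ([0.713, -0.234, 0.098], 0.42)]
tray [([0.543, -0.322, 0.007], 0.8)]
cowl_head [([0.485, -0.159, 0.119], 0.69)]
cowl_foot [([0.573, 0.274, 0.036], 0.66), ([0.484, -0.157, 0.12], 0.54), ([0.583, -0.381, 0.069], 0.42)]
glaze_jar [([0.718, 0.227, 0.088], 0.79)]
slip_bottle [([0.541, -0.324, 0.006], 0.64), ([0.715, -0.231, 0.094], 0.53)]
spare_post [([0.58, -0.383, 0.068], 0.45)]
water_cup [([0.331, 0.446, 0.045], 0.85)]
bisque_bowl [([0.782, -0.094, 0.021], 0.87)]
1.6
```

View pics/top0.png

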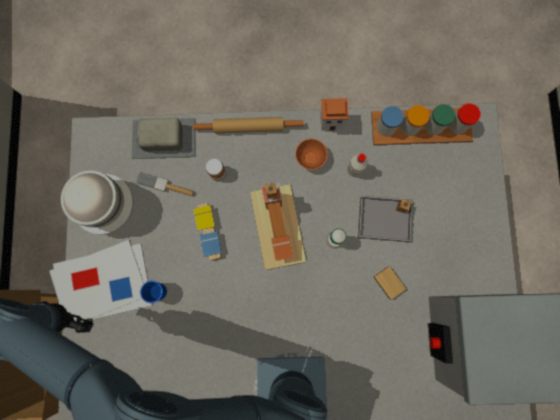

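View pics/side0.png

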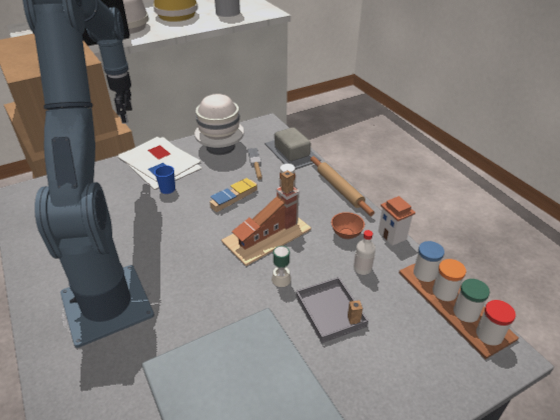

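The top view shows the blue tile at (210,245) nearer the robot and the ochre at (204,217), with the house from (280,245) to (270,190) and the post on its chimney. The cowl is at (337,238) and the tray at (385,220) with the spare post at its far right. The side view agrees. Next I'll look from close by.

```bash
cat > h.py <<'E'
from workcell import *
import numpy as np, cv2
from scipy.spatial.transform import Rotation as Ro
def T():
    s=observe();M=np.eye(4);M[:3,:3]=Ro.from_euler('xyz',s["tool_rot"]).as_matrix();M[:3,3]=s["eef_pos"];return M
def shot(fn):
    M=T();p=capture("wrist");p["W"]=M@np.array(p["mount"]);cv2.imwrite(f"pics/{fn}.png",p["color"])
    np.savez(f"pics/{fn}.npz",W=p["W"],k=[p["fx"],p["fy"],p["cx"],p["cy"]]);return p
def proj(fn,X):
    d=np.load(f"pics/{fn}.npz");W=d["W"];k=d["k"];c=(np.atleast_2d(X)-W[:3,3])@W[:3,:3]
    return np.c_[k[0]*c[:,0]/c[:,2]+k[2],k[1]*c[:,1]/c[:,2]+k[3]]
def ray(fn,uv,z):
    d=np.load(f"pics/{fn}.npz");W=d["W"];k=d["k"];uv=np.atleast_2d(uv).astype(float)
    r=np.c_[(uv[:,0]-k[2])/k[0],(uv[:,1]-k[3])/k[1],np.ones(len(uv))]@W[:3,:3].T
    return W[:3,3]+r*((z-W[2,3])/r[:,2])[:,None]
def find(n,p,k=1):
    for d in search_frame(n,p)[:k]:print(n,np.round(d["location"],4),round(d["score"],2))
E
python3 - <<'E'
from h import *
print(np.round(np.array(capture("wrist")["mount"]),3))
for pos,y in(((.5,.26,.3),.2),((.53,.02,.42),.12),((.5,-.32,.3),.0),((.48,-.16,.3),0)):
    for dy in(0,np.pi,-np.pi/2,np.pi/2):
        q=ik(pos,[np.pi,0,y+dy]);print(pos,round(dy,2),None if q is None else np.round(q,2))
E
```

```text
[[ 0.    -0.959 -0.284  0.072]
 [ 1.     0.    -0.001  0.001]
 [ 0.001 -0.284  0.959 -0.142]
 [ 0.     0.     0.     1.   ]]
(0.5, 0.26, 0.3) 0 [-1.05  0.36  0.64  1.72 -0.23  1.13 -1.71]
(0.5, 0.26, 0.3) 3.14 [-0.56  0.32 -0.    1.69  0.    1.13  1.21]
(0.5, 0.26, 0.3) -1.57 [-0.31  0.34 -0.32  1.68  0.12  1.14  2.68]
(0.5, 0.26, 0.3) 1.57 [-0.8   0.33  0.31  1.71 -0.11  1.12 -0.26]
(0.53, 0.02, 0.42) 0 [-0.79  0.22  0.82  1.62 -0.16  1.37 -1.41]
(0.53, 0.02, 0.42) 3.14 [-0.43  0.18  0.37  1.61 -0.07  1.37  1.63]
(0.53, 0.02, 0.42) -1.57 None
(0.53, 0.02, 0.42) 1.57 [-0.6   0.19  0.57  1.62 -0.1   1.37  0.1 ]
(0.5, -0.32, 0.3) 0 [-0.16  0.51  0.93  1.65 -0.43  1.2  -0.69]
(0.5, -0.32, 0.3) 3.14 [-0.21  0.55  1.03  1.66 -0.5   1.22  2.5 ]
(0.5, -0.32, 0.3) -1.57 [-0.24  0.58  1.1   1.66 -0.54  1.24 -2.17]
(0.5, -0.32, 0.3) 1.57 [-0.13  0.49  0.89  1.65 -0.41  1.19  0.85]
(0.48, -0.16, 0.3) 0 [-0.59  0.33  1.03  1.87 -0.31  1.11 -1.02]
(0.48, -0.16, 0.3) 3.14 [-0.35  0.25  0.7   1.86 -0.18  1.09  1.99]
(0.48, -0.16, 0.3) -1.57 [-0.64  0.36  1.11  1.88 -0.35  1.13 -2.54]
(0.48, -0.16, 0.3) 1.57 [-0.47  0.28  0.85  1.87 -0.23  1.1   0.47]
```

Run:
```python
from h import *
pi=np.pi
move_pose([.46,.255,.27],[pi,0,.2+pi]);p=shot("rack")
for n in("ochre_c","blue_c"):find(n,p,2)
print(observe()["time_s"])
move_pose([.47,.02,.36],[pi,0,.12+pi]);p=shot("house")
for n in("eave_c","post_c","seat"):find(n,p,2)
print(observe()["time_s"])
a=cv2.imread("pics/rack.png");b=cv2.imread("pics/house.png")
cv2.imwrite("pics/both.png",np.vstack([a,b])[:, :])
```

```text
ochre_c [0.5642 0.2769 0.033 ] 0.75
blue_c [0.4774 0.2534 0.0383] 0.67
3.2333
eave_c [0.4561 0.0142 0.0782] 0.86
post_c [0.6073 0.0421 0.2154] 0.77
seat [0.5213 0.0257 0.0087] 0.71
4.425
```

View pics/rack.png

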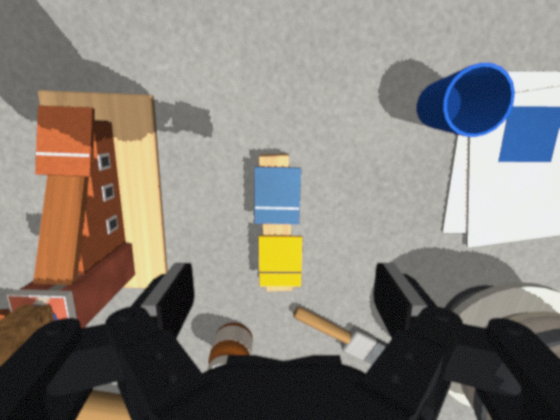

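View pics/house.png

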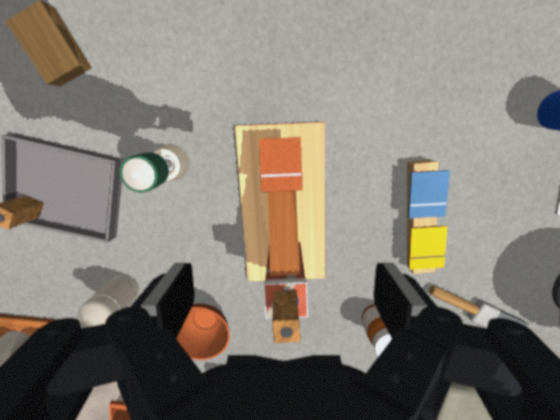

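The rack view shows blue at (278,195) and ochre at (281,261). The house view shows the eave tile at (281,165), its line at v≈175 and the post at (286,315). I'll fit poses from the tile corners in both views.

```bash
cat > fit.py <<'E'
from h import *
from scipy.optimize import least_squares
TC=np.array([[-37,29,3],[-37,-29,3],[37,-29,3],[37,29,3],[15,29,3],[15,-29,3]])/1e3  # tail L, tail R, head R, head L, line L, line R
def tilepts(v,sl):  # v=x,y,z,yaw
    return Ro.from_euler('xyz',[0,-sl,v[3]]).apply(TC)+v[:3]
def sub(fn,uv):
    g=cv2.cvtColor(cv2.imread(f"pics/{fn}.png"),cv2.COLOR_BGR2GRAY)
    return cv2.cornerSubPix(g,np.float32(uv).reshape(-1,1,2),(4,4),(-1,-1),(3,50,.01)).reshape(-1,2)
def fit(obs,v0,sl,fixz=None):
    def f(v):
        w=np.array(v) if fixz is None else np.r_[v[:2],fixz,v[2]]
        return np.concatenate([(proj(fn,tilepts(w,sl)[idx])-uv).ravel() for fn,idx,uv in obs])
    x=least_squares(f,v0 if fixz is None else np.r_[v0[:2],v0[3]],loss='soft_l1')
    return x.x,np.round(f(x.x),1)
def colour(fn,lo,hi):
    m=cv2.inRange(cv2.cvtColor(cv2.imread(f"pics/{fn}.png"),cv2.COLOR_BGR2HSV),lo,hi)
    m=cv2.morphologyEx(m,cv2.MORPH_CLOSE,np.ones((7,7)))
    return [cv2.minAreaRect(c) for c in cv2.findContours(m,0,2)[0] if 900<cv2.contourArea(c)<6000]
E
python3 - <<'E'
from fit import *
for n,lo,hi in(("ochre",(22,150,100),(35,255,255)),("blue",(98,90,80),(115,255,255))):
  for fn in("rack","house"):
    for r in colour(fn,lo,hi):
        b=cv2.boxPoints(r);P=ray(fn,b,.036);c=P.mean(0)
        e=[np.linalg.norm(P[i]-P[i-1]) for i in(1,2)];d=P[1]-P[0] if e[0]>e[1] else P[2]-P[1];d*=np.sign(d[0])
        print(n,fn,np.round(c,4),np.round(e,4),round(np.arctan2(d[1],d[0]),3))
# order: image left = +y? camera x = tool y = world +-;  check
h=sub("house",[[260,139],[300,136],[302,190],[262,192],[261,175],[301,174]])
r=sub("rack",[[37,107],[95,107],[95,176],[36,174],[36,154],[93,157]])
print(h.round(1).tolist(),r.round(1).tolist())
print(proj("house",tilepts([.456,.015,.078,.12],.2967)).round(0).tolist())
idx=[1,0,3,2,5,4]
for o in([("house",idx,h)],[("house",idx,h),("rack",idx,r)]):
    print(fit(o,[.456,.015,.078,.12],.2967))
E
python3 - <<'E'
import cv2,numpy as np
a=cv2.imread("pics/house.png")[125:205,235:335];b=cv2.imread("pics/rack.png")[95:190,20:140]
c=cv2.imread("pics/house.png")[265:350,250:330]
f=lambda i:cv2.resize(i,(390,290),interpolation=cv2.INTER_CUBIC)
cv2.imwrite("pics/crop1.png",np.vstack([np.hstack([f(a),f(b)]),np.hstack([f(c),f(c)*0])]))
E
```

```text
ochre rack [0.5683 0.2737 0.036 ] [0.0552 0.0723] 0.218
ochre house [0.5689 0.2728 0.036 ] [0.0596 0.0773] 0.272
blue rack [0.4802 0.2528 0.036 ] [0.0727 0.0554] 0.175
blue house [0.4806 0.2514 0.036 ] [0.0596 0.0745] 0.274
[[260.0, 139.0], [299.8999938964844, 136.60000610351562], [302.20001220703125, 189.39999389648438], [262.0, 192.0], [259.70001220703125, 175.5], [301.79998779296875, 173.89999389648438]] [[40.0, 104.5], [93.9000015258789, 108.0], [95.0, 176.0], [34.70000076293945, 173.3000030517578], [35.29999923706055, 153.3000030517578], [90.30000305175781, 154.6999969482422]]
[[301.0, 137.0], [259.0, 137.0], [259.0, 190.0], [301.0, 191.0], [301.0, 174.0], [259.0, 174.0]]
(array([0.4582901 , 0.01656524, 0.06668578, 0.16964834]), array([-1. , -0. ,  0.2,  0.4,  0.3,  0. , -0.6, -0.7,  1. ,  0.3,  0. ,
       -0.1]))
(array([0.45712792, 0.01635032, 0.07357488, 0.15574788]), array([-1.1, -0.9,  0.8,  0.1,  0.2,  0.5, -1.4, -0.7,  0.4,  0. ,  0.1,
        0.2, -0.9,  0.2, -0.3, -0.7, -4.9,  0. ,  0.8,  0.2,  1.3, -0.2,
        0.9,  0.9]))
```

View pics/crop1.png

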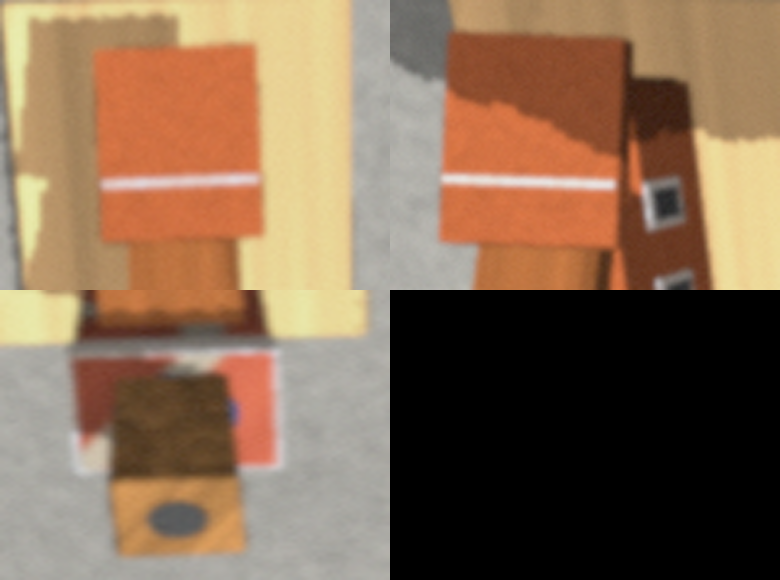

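Run:
```python
from fit import *
h=np.array([[258.9,138.3],[299.9,136.9],[301.9,189.3],[260.9,191],[260.4,175.3],[300.9,173.9]])
r=np.array([[38,105.3],[91.5,107.9],[89,175.5],[34.9,173.5],[35.8,153.5],[88.7,154.8]])
idx=[1,0,3,2,5,4];v0=[.456,.015,.078,.12]
for o in([("house",idx,h)],[("rack",idx,r)],[("house",idx,h),("rack",idx,r)]): print(fit(o,v0,.2967))
C=np.array([[264.9,283.9],[306.3,282.1],[306.5,315.8],[265.9,317.9]])
q=np.array([[110,188],[236,185],[245,260],[120,265]])/[4.875,3.41]+[249.5,264.5]
for P in(ray("house",C,.152),ray("house",q,.216)):
    print(P.mean(0).round(4),[np.linalg.norm(P[i]-P[i-1]).round(4) for i in range(4)],"yaw",np.arctan2(*(P[3]-P[0])[1::-1]).round(3),np.arctan2(*(P[2]-P[1])[1::-1]).round(3),"yaw_y",np.arctan2(*(P[1]-P[0])[1::-1]).round(3)-1.571,np.arctan2(*(P[2]-P[3])[1::-1]).round(3)-1.571)
```

```text
(array([0.45808579, 0.01596911, 0.06592122, 0.16080343]), array([-0. ,  0.3,  0. ,  0.1, -0. ,  0. , -0.1, -0.2, -0.2, -0. ,  0.4,
       -0.2]))
(array([0.45860963, 0.01132337, 0.06831691, 0.16437057]), array([-0.1,  0.3, -0.1, -0.2, -0.4, -0.1,  0. , -0.1, -0. , -0.3,  0.7,
        0.4]))
(array([0.45713964, 0.01552731, 0.07410426, 0.16475055]), array([-0.8, -0.1, -0. , -0.5,  0.2,  0.5, -0.7,  0.5, -0.8,  0.4,  0.5,
        0. , -0.3, -0.5,  0.7, -1. ,  0.3,  0.3, -0.2,  0.3, -0.2, -0.3,
        1.5,  0.4]))
[0.6211 0.0437 0.152 ] [np.float64(0.0507), np.float64(0.0531), np.float64(0.05), np.float64(0.054)] yaw 0.132 0.149 yaw_y 0.17200000000000015 0.18300000000000005
[0.6181 0.043  0.216 ] [np.float64(0.0294), np.float64(0.0281), np.float64(0.0286), np.float64(0.0286)] yaw 0.19 0.208 yaw_y 0.16300000000000003 0.19100000000000006
```

The house yaw comes out at about 0.168, and the eave-to-seat direction agrees. I'll move the post now.

Run:
```python
from h import *
pi=np.pi
o=[pi,0,.18+pi]
move_pose([.618,.043,.27],o)
move_linear([.618,.043,.177],f_stop=8)
print(observe()["eef_pos"].round(4)); gripper_to(.02)
s=observe();print(s["finger_gap"],s["grasp_force"],s["time_s"])
move_linear([.618,.043,.27])
o2=[pi,0,pi-.1]
print(ik([.526,-.29,.035],o2),ik([.526,-.29,.2],o2))
move_pose([.526,-.29,.2],o2)
print(move_linear([.526,-.29,.05],speed=.2),observe()["time_s"])
print(move_linear([.526,-.29,.024],speed=.04,f_stop=4));s=observe();print(s["eef_pos"].round(4),s["finger_gap"])
gripper_to(.05)
move_linear([.526,-.29,.12],speed=.25)
move_pose([.44,-.21,.3],[pi,0,pi])
p=shot("cowl")
for n in("cowl_head","cowl_foot","post_c","spare_post","seat"):find(n,p,2)
print(observe()["time_s"])
```

```text
[0.6187 0.043  0.1785]
0.02943301329081747 59.452500343322754 6.475
[ 0.28217666  0.72928605  0.20250567  1.79111347 -0.22520936  0.64367173
  2.08613249] [ 0.21408451  0.49770279  0.29325708  1.71756698 -0.17032485  0.95131257
  2.04376529]
False 9.4667
True
[ 0.5261 -0.2901  0.0301] 0.029221809884014557
cowl_head [ 0.4786 -0.1674  0.1207] 0.87
cowl_head [ 0.338  -0.3295  0.0312] 0.43
cowl_foot [ 0.4765 -0.1628  0.116 ] 0.75
post_c [ 0.5179 -0.2835  0.0687] 0.62
post_c [ 0.5794 -0.3794  0.057 ] 0.55
spare_post [ 0.5775 -0.3804  0.0551] 0.88
spare_post [ 0.7025 -0.2402  0.0398] 0.66
seat [0.5182 0.0068 0.0599] 0.56
11.9917
```

View pics/cowl.png

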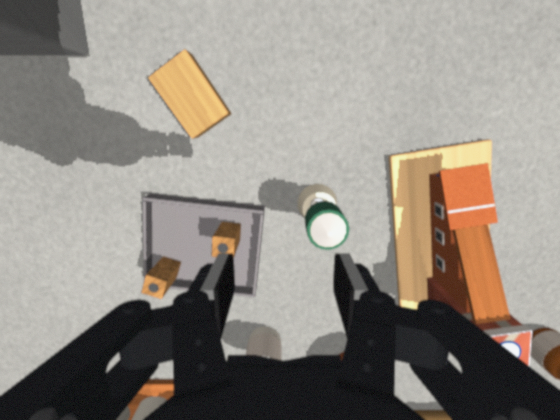

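The post stands in the tray at (226,238), clear of the spare post, and the cowl head is at (327,226). This gives a third view of the eave tile at about (468,196). I'll pick up the ochre tile and refit the eave.

```bash
cat > t.py <<'E'
from fit import *
pi=np.pi
REL=Ro.from_euler('xyz',[pi,0,pi]).as_matrix()
def pick(c,yaw,depth=.014):
    d=np.r_[c[:2],.033-depth];o=[pi,0,yaw+pi]
    move_pose(d+[0,0,.09],o);move_linear(d,f_stop=8,speed=.15)
    gripper_to(.05);s=observe();print("gap",s["finger_gap"],s["grasp_force"],s["eef_pos"].round(4),"t",s["time_s"])
    M=T();off=M[:3,:3].T@(np.array([c[0],c[1],.033])-M[:3,3]);off[1]=0;print("tile in tool",off.round(4))
    np.save("off.npy",off);move_linear(d+[0,0,.16],speed=.25)
def goalpose(eave,yaw,n,sl=.2967):
    R=Ro.from_euler('xyz',[0,-sl,yaw]).as_matrix()
    return R,np.array(eave)+R@(n*np.array([.052,0,.006]))
def toolfor(R,c,off):
    RT=R@REL;return c-RT@off,Ro.from_matrix(RT).as_euler('xyz')
E
python3 - <<'E'
from t import *
h=np.array([[258.9,138.3],[299.9,136.9],[301.9,189.3],[260.9,191],[260.4,175.3],[300.9,173.9]])
r=np.array([[38,105.3],[91.5,107.9],[89,175.5],[34.9,173.5],[35.8,153.5],[88.7,154.8]])
k=np.array([[440,169],[490,164],[497,224],[449,229],[447,211],[493.5,206.5]])
idx=[1,0,3,2,5,4];v0=[.456,.015,.078,.165]
print(fit([("house",idx,h),("rack",idx,r),("cowl",idx,k)],v0,.2967))
for n in(1,2):
    R,c=goalpose([.4571,.0157,.0735],.167,n)
    p,o=toolfor(R,c,np.array([0,0,-.014]));print(c,p,o.round(3),ik(p,o),ik(p+R@[0,0,.05],o))
pick([.5684,.2735],.215)
E
```

```text
(array([0.45712693, 0.01598319, 0.07475993, 0.15135927]), array([-0.2, -0.3,  0.7, -0.1,  0.2,  0.9, -0.8,  0.4, -0.7,  0.2,  0.8,
        0.4,  0. , -0.9,  1.2, -0.6, -0. ,  0.8, -0.7,  0.1, -0.5, -0.5,
        1.4,  0.9, -0.2,  0.8, -2. , -1.3,  0.3, -1.2, -0. ,  0.6, -0.8,
        0.8,  1. , -1.6]))
[0.50440633 0.02367443 0.09444087] [0.50844251 0.02435481 0.08105258] [-3.142  0.297 -2.975] [-0.41678743  0.46608195  0.34480034  2.26633498 -0.89442565  0.21028375
  2.46740496] [-0.21346812  0.31819257  0.09909294  2.26789927 -0.16768016  0.26385159
  1.76932839]
[0.55171265 0.03164886 0.11538174] [0.55574883 0.03232923 0.10199345] [-3.142  0.297 -2.975] [-0.20714968  0.45575404  0.08995675  2.13472167 -0.19408675  0.2605709
  1.78581291] [-0.22186931  0.34315011  0.10634599  2.14529345 -0.13450276  0.36119981
  1.72961289]
gap 0.04964900131710322 4.208435035197908 [0.5685 0.2728 0.0331] t 14.6583
tile in tool [-0.0001  0.      0.0001]
```

Run:
```python
from t import *
s=observe();print(s["finger_gap"],s["contact_force"],s["eef_pos"])
gripper_to(.085)
move_pose([.47,.255,.25],[pi,0,.2+pi]);p=shot("rack2");print(observe()["time_s"])
for n in("ochre_c","blue_c"):find(n,p,2)
for n,lo,hi in(("ochre",(22,150,100),(35,255,255)),("blue",(98,90,80),(115,255,255))):
    for r in colour("rack2",lo,hi):
        b=cv2.boxPoints(r);P=ray("rack2",b,.036);c=P.mean(0)
        e=[np.linalg.norm(P[i]-P[i-1]) for i in(1,2)];d=P[1]-P[0] if e[0]>e[1] else P[2]-P[1];d*=np.sign(d[0])
        print(n,np.round(c,4),np.round(e,4),round(np.arctan2(d[1],d[0]),3))
```

```text
0.050094191876321345 [ 0.14643253 -0.00844025 -0.41163262] [0.56750057 0.27280017 0.17737728]
16.4417
ochre_c [0.5641 0.2741 0.0367] 0.83
blue_c [0.4822 0.2531 0.0349] 0.77
blue_c [0.456  0.0166 0.0779] 0.72
ochre [0.5681 0.2739 0.036 ] [0.0559 0.0742] 0.221
blue [0.48   0.2524 0.036 ] [0.0545 0.0732] 0.219
```

View pics/rack2.png

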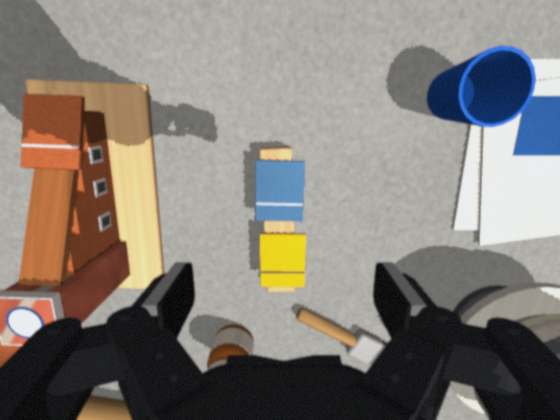

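Both tiles lie where they were, ochre at (283,260). The early stop was my mistake: the gripper was still only 50 mm open after the post. I'm retrying with it open.

Run:
```python
from t import *
pick([.5682,.2738],.22)
off=np.load("off.npy")
R,c=goalpose([.4571,.0158,.0742],.167,1)
p,o=toolfor(R,c,off)
move_pose(p+R@[0,0,.06],o);q=ik(p,o);print(q)
print(observe()["finger_gap"],observe()["time_s"])
shot("lay1")
```

```text
gap 0.056207815974064816 62.89262294769287 [0.5691 0.2743 0.0205] t 18.3917
tile in tool [ 0.001   0.     -0.0125]
[ 0.1863455   0.46474853 -0.37157527  2.23163332  0.72442417  0.22892633
  0.92495864]
0.056002933916701934 20.2333
```

View pics/lay1.png

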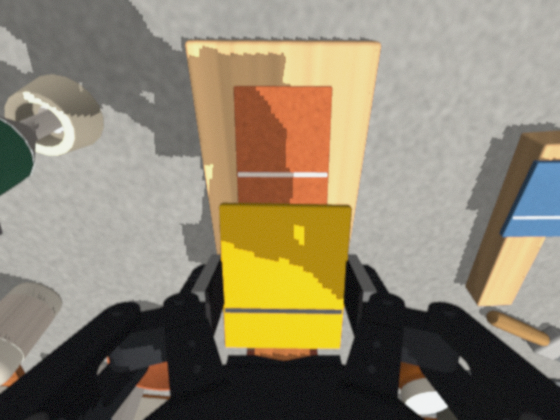

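The ochre tile is held squarely, tail edge at v≈205 with corners (221,204) and (351,207). The eave line is at v≈175. I'll compare both with the prediction.

Run:
```python
from t import *
off=np.load("off.npy")
M=T()
c=M[:3,3]+M[:3,:3]@off;Rt=M[:3,:3]@REL.T
print("held pred",proj("lay1",c+TC@Rt.T).round(1).tolist())
e=[.4571,.0158,.0742]
print("eave pred",proj("lay1",tilepts(e+[.167],.2967)).round(1).tolist())
H=np.array([[351,206],[221,203.5],[226.5,348],[342,348],[341,310.5],[225.5,310.5]])
E=np.array([[332,86],[234,87],[237.3,175.5],[328,174.5]])
print("held fit",fit([("lay1",[0,1,2,3,4,5],H)],list(c)+[.167],.2967),c)
print("eave fit",fit([("lay1",[0,1,5,4],E)],e+[.167],.2967),"fixz",fit([("lay1",[0,1,5,4],E)],e+[.167],.2967,fixz=.0742))
```

```text
held pred [[350.8, 203.6], [215.7, 203.6], [225.0, 347.1], [341.6, 347.2], [344.0, 308.9], [222.6, 308.8]]
eave pred [[331.1, 85.7], [232.0, 85.5], [237.2, 207.2], [325.9, 207.4], [327.3, 174.0], [235.8, 173.8]]
held fit (array([0.49041244, 0.02341619, 0.15179   , 0.16116596]), array([ 1.1,  0.7, -2.1,  2.3,  0.2, -0.7, -0.3, -0.1,  3.5, -0.4, -0.9,
       -1. ])) [0.48860316 0.02236493 0.15277245]
eave fit (array([0.45766939, 0.01675136, 0.07381091, 0.17290531]), array([-0. ,  0.6, -0.7,  0. ,  0.1, -0.7,  0.6, -0. ])) fixz (array([0.45755226, 0.0167343 , 0.1734566 ]), array([ 0.1,  0.5, -0.9, -0. ,  0. , -0.6,  0.7,  0.1]))
```

Run:
```python
from t import *
off=np.load("off.npy")
R,c=goalpose([.4571,.0160,.0742],.169,1)
p,o=toolfor(R,c,off)
move_linear(p+R@[0,0,.012],list(o),speed=.1)
print(move_linear(p+R@[0,0,-.006],speed=.02,f_stop=4))
s=observe();print("err along tile",(R.T@(s["eef_pos"]-p)).round(4),s["contact_force"].round(1),s["wrist_torque"].round(2),s["time_s"])
gripper_to(.075)
move_linear(p+R@[0,0,.09],speed=.25)
gripper_to(.085)
R2,c2=goalpose([.4571,.0160,.0742],.169,0)
p2,o2=toolfor(R2,c2+R2@[-.0,0,.10],np.array([0,0,-.014]))
try: move_pose(p2,o2)
except Exception as e: print(e)
shot("laid1");print(observe()["time_s"])
```

```text
Traceback (most recent call last):
workcell.Unreachable: the arm cannot follow that straight line within its joint ranges
```

Run:
```python
from t import *
off=np.load("off.npy")
R,c=goalpose([.4571,.0160,.0742],.169,1)
p,o=toolfor(R,c,off)
print(observe()["joints"].round(2))
for d in(.06,.04,.03,.02,.012,.006,.0,-.006):
    q=ik(p+R@[0,0,d],o);print(d,None if q is None else np.round(q,2))
move_pose(p+R@[0,0,.014],o)
print(observe()["joints"].round(2))
for d in(.012,.006,.0,-.004,-.006):
    q=ik(p+R@[0,0,d],o);print(d,None if q is None else np.round(q,2))
```

```text
[-0.15  0.29  0.02  2.26 -0.06  0.3   1.67]
0.06 [-0.15  0.29  0.02  2.26 -0.06  0.29  1.67]
0.04 [-0.14  0.34  0.01  2.26 -0.07  0.25  1.68]
0.03 [-0.14  0.36  0.01  2.26 -0.07  0.22  1.68]
0.02 [-0.14  0.39  0.01  2.26 -0.07  0.2   1.68]
0.012 [-0.28  0.41  0.17  2.26 -0.44  0.19  2.03]
0.006 [ 0.19  0.45 -0.37  2.23  0.67  0.24  0.98]
0.0 [ 0.19  0.46 -0.37  2.23  0.72  0.23  0.93]
-0.006 [ 0.19  0.48 -0.37  2.23  0.78  0.22  0.88]
[-0.28  0.41  0.17  2.26 -0.42  0.2   2.01]
0.012 [-0.29  0.41  0.19  2.26 -0.46  0.2   2.05]
0.006 [-0.42  0.44  0.35  2.27 -0.81  0.22  2.39]
0.0 [-0.42  0.46  0.35  2.26 -0.87  0.21  2.44]
-0.004 [-0.42  0.47  0.34  2.26 -0.91  0.21  2.48]
-0.006 [-0.42  0.48  0.34  2.26 -0.93  0.21  2.5 ]
```

Run:
```python
from t import *
off=np.load("off.npy")
R,c=goalpose([.4571,.0160,.0742],.169,1)
p,o=toolfor(R,c,off)
q=np.array(ik(p+R@[0,0,.006],o));q[1]-=.07;q[5]+=.07
goto_joints(q)
M=T();print((R.T@(M[:3,3]-p)).round(4),Ro.from_matrix((R@REL).T@M[:3,:3]).as_rotvec().round(3))
for d in(.02,.012,.006,.0,-.006):
    k=ik(p+R@[0,0,d],o);print(d,None if k is None else np.round(k,2))
try:
    move_linear(p+R@[0,0,.010],o,speed=.1)
    M=T();print((R.T@(M[:3,3]-p)).round(4),Ro.from_matrix((R@REL).T@M[:3,:3]).as_rotvec().round(3))
    print(move_linear(p+R@[0,0,-.006],speed=.02,f_stop=4))
    s=observe();print((R.T@(s["eef_pos"]-p)).round(4),s["contact_force"].round(1),s["wrist_torque"].round(2))
except Unreachable as e: print(e)
print(observe()["time_s"],observe()["joints"].round(2))
```

```text
[0.0101 0.0216 0.034 ] [-0.068 -0.021  0.002]
0.02 [-0.47  0.41  0.41  2.27 -0.77  0.25  2.35]
0.012 [-0.44  0.43  0.38  2.27 -0.8   0.24  2.38]
0.006 [-0.43  0.45  0.35  2.27 -0.82  0.22  2.4 ]
0.0 [-0.41  0.46  0.33  2.26 -0.84  0.21  2.42]
-0.006 [-0.39  0.47  0.31  2.26 -0.87  0.2   2.45]
[-0.0005 -0.      0.0097] [-0.     0.001  0.   ]
True
[0.0003 0.0001 0.0016] [-2.1 -0.1  8.7] [0.04 0.34 0.16]
22.1833 [-0.42  0.46  0.34  2.26 -0.85  0.22  2.43]
```

Run:
```python
from t import *
R,c=goalpose([.4571,.0160,.0758],.169,1)
a=observe()["eef_pos"]
gripper_to(.075)
move_linear(a+R@[0,0,.07],speed=.25)
gripper_to(.085)
for d in((-.03,0,.03),(-.02,0,.02)):
    try: move_pose(a+R@[d[0],0,.07+d[2]],[pi,.15,pi+.169]);break
    except Unreachable as e: print(e)
shot("laid1");print(observe()["time_s"],observe()["joints"].round(2))
for n in(0,1):
  R,c=goalpose([.4571,.0160,.0758],.169,n);print(proj("laid1",tilepts(list(c)+[.169],.2967)).round(1).tolist())
```

```text
23.5917 [-0.85  0.29  0.85  2.25 -0.43  0.59  2.04]
[[320.4, 153.8], [245.6, 153.7], [247.1, 246.4], [318.6, 246.5], [319.1, 219.8], [246.7, 219.7]]
[[320.0, 221.1], [245.8, 221.0], [247.2, 310.3], [318.3, 310.5], [318.8, 284.7], [246.8, 284.6]]
```

View pics/laid1.png

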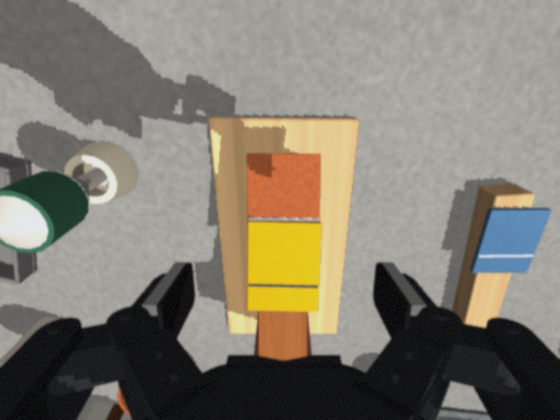

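The ochre tile is laid square: tail edge at v≈221.5, right at the line (219.7), sides (248–321) flush with the eave tile. Blue is next, and I'll check it numerically while it's held.

Run:
```python
from t import *
pick([.4802,.2526],.22)
off=np.load("off.npy")
R,c=goalpose([.4573,.0162,.0756],.169,2)
p,o=toolfor(R,c,off)
move_pose(p+R@[0,0,.06],o)
for d in(.06,.03,.012,.0,-.006):
    k=ik(p+R@[0,0,d],o);print(d,None if k is None else np.round(k,2))
shot("lay2");s=observe();print(s["finger_gap"],s["time_s"])
M=T();ch=M[:3,3]+M[:3,:3]@off
print("held pred",proj("lay2",ch+TC@(M[:3,:3]@REL.T).T).round(1).tolist())
R1,c1=goalpose([.4573,.0162,.0756],.169,1)
print("ochre pred",proj("lay2",tilepts(list(c1)+[.169],.2967)).round(1).tolist())
for n,lo,hi in(("ochre",(20,150,60),(35,255,255)),("blue",(95,70,40),(118,255,255))):
    m=cv2.inRange(cv2.cvtColor(cv2.imread("pics/lay2.png"),cv2.COLOR_BGR2HSV),lo,hi)
    m=cv2.morphologyEx(m,cv2.MORPH_CLOSE,np.ones((9,9)))
    for q in cv2.findContours(m,0,2)[0]:
        if cv2.contourArea(q)>1500: print(n,cv2.contourArea(q),cv2.approxPolyDP(q,5,True).reshape(-1,2).tolist())
```

```text
gap 0.056101266741286765 62.15263366699219 [0.4809 0.253  0.0204] t 25.7083
tile in tool [ 0.0007  0.     -0.0126]
0.06 [-0.67  0.37  0.65  2.16 -0.6   0.44  2.17]
0.03 [-0.59  0.43  0.56  2.16 -0.68  0.39  2.24]
0.012 [-0.55  0.47  0.51  2.15 -0.73  0.36  2.29]
0.0 [-0.52  0.49  0.48  2.15 -0.77  0.33  2.32]
-0.006 [-0.51  0.5   0.46  2.15 -0.78  0.32  2.33]
0.05607048329562154 27.4667
held pred [[351.5, 204.3], [216.3, 204.3], [225.6, 347.9], [342.3, 347.9], [344.7, 309.5], [223.1, 309.5]]
ochre pred [[330.3, 88.7], [231.3, 88.5], [236.5, 209.8], [325.2, 210.0], [326.6, 176.7], [235.1, 176.5]]
ochre 10189.0 [[234, 90], [236, 199], [323, 202], [331, 93]]
blue 17554.0 [[221, 203], [225, 345], [255, 345], [264, 358], [288, 359], [267, 357], [264, 345], [297, 346], [298, 353], [304, 346], [337, 347], [351, 207]]
```

Run:
```python
from t import *
off=np.load("off.npy")
R,c=goalpose([.4573,.0162,.0756],.169,2)
c=c+R@[.0006,0,0]
p,o=toolfor(R,c,off)
move_linear(p+R@[0,0,.010],o,speed=.1)
print(move_linear(p+R@[0,0,-.007],speed=.02,f_stop=4))
s=observe();a=s["eef_pos"];print((R.T@(a-p)).round(4),s["contact_force"].round(1),s["wrist_torque"].round(2),s["time_s"])
gripper_to(.075)
move_linear(a+R@[0,0,.08],speed=.25)
gripper_to(.085)
move_pose([.50,.02,.30],[pi,.0,pi+.169])
shot("laid2");print(observe()["time_s"])
for n in(0,1,2):
  Rn,cn=goalpose([.4573,.0162,.0756],.169,n);print(proj("laid2",tilepts(list(cn)+[.169],.2967)).round(1).tolist())
g=cv2.imread("pics/laid2.png");hsv=cv2.cvtColor(g,cv2.COLOR_BGR2HSV)
for n,lo,hi in(("ochre",(20,150,60),(35,255,255)),("blue",(95,70,40),(118,255,255)),("red",(0,100,60),(14,255,255))):
    m=cv2.inRange(hsv,lo,hi);m=cv2.morphologyEx(m,cv2.MORPH_CLOSE,np.ones((7,7)))
    for q in cv2.findContours(m,0,2)[0]:
        if cv2.contourArea(q)>1200: print(n,cv2.contourArea(q),cv2.approxPolyDP(q,4,True).reshape(-1,2).tolist())
# seat circle: 34 mm blue ring near predicted seat
S=np.array([.6211,.0437,.152]);print("seat pred",proj("laid2",S))
print([proj("laid2",S+Ro.from_euler('z',.168).apply(v)).round(1).tolist() for v in([-.025,.027,0],[-.025,-.027,0],[.025,-.027,0],[.025,.027,0])])
```

```text
True
[0.0002 0.0001 0.0004] [-3.  -0.8  8.3] [0.09 0.42 0.1 ] 28.675
30.4333
[[311.2, 114.0], [261.4, 114.0], [261.3, 177.4], [311.1, 177.5], [311.1, 158.6], [261.3, 158.5]]
[[311.6, 157.6], [260.9, 157.6], [260.8, 222.3], [311.6, 222.3], [311.6, 203.1], [260.9, 203.0]]
[[312.1, 202.9], [260.5, 202.8], [260.4, 268.8], [312.1, 268.8], [312.1, 249.2], [260.4, 249.2]]
ochre 2124.5 [[262, 159], [261, 202], [311, 201], [311, 160]]
blue 3139.0 [[263, 204], [261, 267], [309, 269], [312, 207]]
red 1535.0 [[194, 307], [177, 340], [197, 367], [212, 356], [217, 341], [209, 317]]
red 2122.5 [[262, 113], [261, 156], [310, 157], [310, 114]]
seat pred [[285.86622334 307.34106166]]
[[[311.3, 287.0]], [[260.6, 286.9]], [[261.5, 326.8]], [[310.1, 326.9]]]
```

Run:
```python
from t import *
hsv=cv2.cvtColor(cv2.imread("pics/laid2.png"),cv2.COLOR_BGR2HSV)
for n,lo,hi in(("ochre",(20,120,50),(35,255,255)),("blue",(95,70,40),(118,255,255)),("red",(0,100,60),(14,255,255))):
    m=cv2.inRange(hsv,lo,hi);m=cv2.morphologyEx(m,cv2.MORPH_CLOSE,np.ones((7,7)))
    m[:,:240]=0;m[:,330:]=0;m[275:]=0
    if n=="red":m[165:]=0
    ys,xs=np.nonzero(m);y0,y1=ys.min(),ys.max();x0,x1=xs.min(),xs.max()
    cols=range(x0+6,x1-5);rows=range(y0+6,y1-5)
    e=lambda rng,f:np.polyfit(np.array(rng)-np.mean(rng),[f(i) for i in rng],1)
    print(n,"tail",e(cols,lambda i:ys[xs==i].min()).round(3),"headend",e(cols,lambda i:ys[xs==i].max()).round(3),"L",e(rows,lambda i:xs[ys==i].min()).round(3),"R",e(rows,lambda i:xs[ys==i].max()).round(3))
# seat ring
im=cv2.imread("pics/laid2.png")
crop=lambda x0,y0,x1,y1,k:cv2.resize(im[y0:y1,x0:x1],None,fx=k,fy=k,interpolation=cv2.INTER_CUBIC)
cv2.imwrite("pics/crop2.png",np.hstack([crop(240,100,330,200,5),np.zeros((500,0,3),np.uint8)]) if 0 else crop(235,105,335,340,2.5))
m=cv2.inRange(hsv,(100,80,60),(130,255,255));m[:280]=0;m[:,:255]=0;m[:,315:]=0;m[335:]=0
q=np.argwhere(m>0)[:,::-1];print(len(q));
if len(q)>20:
    el=cv2.fitEllipse(cv2.convexHull(q.astype(np.int32)));print(el,ray("laid2",[el[0]],.152))
```

```text
ochre tail [3.4000e-02 1.5865e+02] headend [1.400e-02 2.021e+02] L [ -0. 261.] R [-4.00000e-02  3.11647e+02]
blue tail [1.9000e-02 2.0415e+02] headend [3.2000e-02 2.6825e+02] L [-3.30000e-02  2.61709e+02] R [-3.40000e-02  3.10745e+02]
red tail [3.80000e-02 1.13513e+02] headend [-1.10000e-02  1.56231e+02] L [ -0. 261.] R [-2.30000e-02  3.10848e+02]
20
```

View pics/crop2.png

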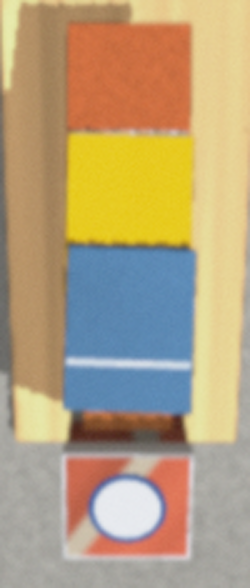

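The three tiles are parallel and lapped on their lines, and the white seat disc with its blue ring shows clear at crop (127,508), which is image (285.5,308.1). Next I'll locate the cowl from close by.

Run:
```python
from t import *
print("seat",ray("laid2",[[285.5,308.1],[285.7,307.3]],.152).round(4))
move_pose([.46,-.163,.27],[pi,0,pi+.168])
p=shot("cowl2");print(observe()["time_s"])
find("cowl_head",p,1);find("cowl_foot",p,2)
im=cv2.imread("pics/cowl2.png");hsv=cv2.cvtColor(im,cv2.COLOR_BGR2HSV)
X=np.array([.481,-.165,.12]);uv=proj("cowl2",X)[0];print("pred",uv)
g=cv2.inRange(hsv,(60,80,20),(95,255,255))
n,l,st,ce=cv2.connectedComponentsWithStats(g)
for i in range(1,n):
    if st[i,4]>150: print("green",st[i],ce[i].round(1))
i=1+np.argmax(st[1:,4]);q=cv2.findContours((l==i).astype(np.uint8),0,2)[0][0]
hull=np.zeros(g.shape,np.uint8);cv2.drawContours(hull,[cv2.convexHull(q)],-1,255,-1)
w=cv2.inRange(hsv,(0,0,110),(180,60,255))&hull
n,l,st,ce=cv2.connectedComponentsWithStats(w);j=1+np.argmax(st[1:,4]);print("white",st[j],ce[j].round(1))
qq=cv2.findContours((l==j).astype(np.uint8),0,2)[0][0];el=cv2.fitEllipse(cv2.convexHull(qq));print(el,ray("cowl2",[el[0],ce[j]],.12).round(4))
# model: rim circle r=24 at z=.12 and silhouette circle at z=.078
def circ(c,z,r=.024):
    a=np.linspace(0,2*pi,36);return np.c_[c[0]+r*np.cos(a),c[1]+r*np.sin(a),np.full(36,z)]
hq=cv2.convexHull(q).reshape(-1,2).astype(np.float32)
def f(c):
    P=np.vstack([proj("cowl2",circ(c,.12)),proj("cowl2",circ(c,.078))]).astype(np.float32)
    H=cv2.convexHull(P)
    return [cv2.pointPolygonTest(H,(float(u[0]),float(u[1])),True) for u in hq]
r=least_squares(f,[.481,-.165],diff_step=1e-3,loss='soft_l1');print("silh",r.x.round(4),np.round(r.fun[:30],1))
```

```text
seat [[0.6221 0.0435 0.152 ]
 [0.6211 0.0435 0.152 ]]
31.2667
cowl_head [ 0.4781 -0.1653  0.1191] 0.63
cowl_foot [ 0.477  -0.1618  0.1163] 0.76
pred [276.66378341 216.26233409]
green [258 191  46  46 438] [280.8 203.4]
white [ 260  201   42   36 1184] [280.6 218.9]
((280.64593505859375, 219.6408233642578), (38.01533126831055, 41.14259719848633), 89.37200164794922) [[ 0.4838 -0.1605  0.12  ]
 [ 0.4831 -0.1607  0.12  ]]
silh [ 0.4873 -0.1598] [0.  0.5 0.9 0.9 1.4 1.  0.8 0.9 1.6 2.5 3.  3.3 3.8 3.1 2.8 2.5 2.2 1.8
 0.9 0.3 0.7 0.6 0.7 0.4 0.2 0. ]
```

Run:
```python
from t import *
o=[pi,0,pi+.168];c=np.array([.484,-.161])
move_pose([*c,.19],o)
print(move_linear([*c,.078],speed=.1,f_stop=8))
for g in(.06,.054,.051,.049,.045):
    gripper_to(g);s=observe();print(round(s["finger_gap"],4),round(s["grasp_force"],1),s["contact_force"].round(2))
    if s["grasp_force"]>15:break
print(s["eef_pos"].round(4),s["time_s"]);np.save("g.npy",s["eef_pos"])
move_linear([*s["eef_pos"][:2],.30],speed=.1)
s=observe();print(s["finger_gap"],s["contact_force"].round(2),s["wrist_torque"].round(3))
move_pose([.6211,.0430,.30],o)
s=observe();print(s["finger_gap"],s["eef_pos"].round(4),s["time_s"])
shot("place0");p=capture("side");cv2.imwrite("pics/side1.png",p["color"]);find("cowl_head",p,1)
pt=capture("top");cv2.imwrite("pics/top1.png",pt["color"]);find("cowl_head",pt,1)
np.savez("pics/side1.npz",R=p["R"],t=p["t"],k=[p["fx"],p["fy"],p["cx"],p["cy"]])
# vertical check in side image: green head centroid and white foot below
im=p["color"];hsv=cv2.cvtColor(im,cv2.COLOR_BGR2HSV)
def pj(X):
    v=np.array(p["R"])@X+np.array(p["t"]);return np.array([p["fx"]*v[0]/v[2]+p["cx"],p["fy"]*v[1]/v[2]+p["cy"]])
b=observe()["eef_pos"];z0=b[2]-.078
for h in(.010,.05,.099,.132):print(h,pj(np.array([.6211,.043,z0+h])).round(1))
m=cv2.inRange(hsv,(60,80,20),(95,255,255));n,l,st,ce=cv2.connectedComponentsWithStats(m)
for i in range(1,n):
    if st[i,4]>40:print(st[i],ce[i].round(1))
f0=pj(np.array([.6211,.043,z0+.01])).astype(int)
cv2.imwrite("pics/sidecrop.png",cv2.resize(im[f0[1]-90:f0[1]+50,f0[0]-70:f0[0]+70],None,fx=4,fy=4,interpolation=cv2.INTER_CUBIC))
```

```text
False
0.0597 0.0 [0.08 0.5  0.17]
0.0539 0.0 [-0.02 -0.88 -0.11]
0.051 0.0 [-0.3   0.15 -0.06]
0.0492 0.0 [-0.97 -0.2  -0.18]
0.0469 61.1 [-1.14  0.41  5.02]
[ 0.4841 -0.1609  0.0782] 34.3167
0.04728390972208631 [-0.51  0.29 -2.2 ] [ 0.004 -0.024 -0.032]
0.0469153001436202 [0.6205 0.0402 0.3003] 37.65
cowl_head [0.6103 0.0333 0.3182] 0.8
cowl_head [ 0.7829 -0.0919  0.0218] 0.44
0.01 [287.9 166.9]
0.05 [288.1 156.1]
0.099 [288.3 142.4]
0.132 [288.4 132.7]
[282 142   9  12  61] [285.8 148. ]
[462 279  27  22 448] [474.9 289.5]
```

Run:
```python
from t import *
s=observe();b=s["eef_pos"];print(b.round(4),s["tool_rot"].round(3),s["contact_force"].round(2),s["wrist_torque"].round(3))
zc=b[2]-.078+.12
hsv=cv2.cvtColor(cv2.imread("pics/place0.png"),cv2.COLOR_BGR2HSV)
print("pred",proj("place0",[*b[:2],zc]),"rim",[proj("place0",b*[1,1,0]+[0,0,zc]+Ro.from_euler('z',.168).apply(v)).round(0).tolist() for v in([-.024,0,0],[.024,0,0],[0,.024,0])])
w=cv2.inRange(hsv,(0,0,110),(180,70,255));n,l,st,ce=cv2.connectedComponentsWithStats(w)
g=cv2.inRange(hsv,(60,80,15),(95,255,255));n2,l2,st2,ce2=cv2.connectedComponentsWithStats(g)
for a,c in((st,ce),(st2,ce2)):
    for i in range(1,len(a)):
        if a[i,4]>120:print(a[i],c[i].round(1),ray("place0",[c[i]],zc).round(4)[0])
# side view foot/stem: pale pixels per row near prediction
im=cv2.imread("pics/side1.png")
for v in range(128,182,3):print(v,' '.join('%3d/%3d/%3d'%tuple(im[v,u]) for u in range(274,304,3)))
```

```text
[0.6208 0.0414 0.3005] [ 3.141  0.    -2.976] [ 0.33 -0.08 -1.39] [ 0.034  0.039 -0.061]
pred [[285.47086821 318.20238147]] rim [[[285.0, 261.0]], [[286.0, 369.0]], [[348.0, 318.0]]]
[     0      0    560    397 127540] [287.6 162.9] [0.5625 0.0323 0.3425]
[232   0   7  40 180] [234.5  15.3] [0.5233 0.0101 0.3425]
[ 231  270  106   91 7468] [283.5 315.5] [0.6197 0.0404 0.3425]
[224 340  19  15 121] [231.1 348.8] [0.6381 0.0226 0.3425]
[ 119  360   57   60 1529] [153.6 393. ] [ 0.6655 -0.0066  0.3425]
[ 392  364   57   56 1477] [414.2 394.4] [0.6481 0.1001 0.3425]
[ 222  227  124  130 5341] [283.6 271.9] [0.6016 0.0375 0.3425]
128  60/ 59/ 58  37/ 34/ 34  34/ 32/ 32  36/ 33/ 33  32/ 28/ 28  35/ 31/ 31  30/ 28/ 28  26/ 24/ 25  52/ 49/ 51  66/ 64/ 64
131 126/125/128  44/ 43/ 43  29/ 26/ 26  52/ 50/ 48  52/ 53/ 55  34/ 32/ 32  44/ 44/ 44  52/ 54/ 55  43/ 40/ 41  38/ 36/ 36
134 112/115/117  99/105/107  32/ 31/ 30  36/ 34/ 33 129/141/141  34/ 31/ 32  36/ 32/ 33  38/ 35/ 35  32/ 31/ 30  29/ 27/ 29
137 105/106/109  79/ 84/ 87  85/ 84/ 84 110/112/114 148/150/156  93/ 94/ 97  35/ 33/ 33 113/12
[... 1065 characters left out ...]
/188/189 151/151/154 128/130/135 146/144/143  82/ 79/ 78  83/ 80/ 80  98/ 95/ 95
167 160/160/162 159/160/162 207/204/205 229/229/228 150/150/154 127/129/134 227/226/226 133/132/132  92/ 90/ 90 108/107/109
170 159/160/162 158/158/161 136/137/140 224/222/222 138/139/144 131/133/138 200/200/201 148/148/151 158/158/160 158/158/160
173 161/161/164 157/158/161  56/ 76/109 128/133/139 136/141/147 131/136/141 114/119/127 132/137/146 161/160/164 158/159/161
176 159/159/162 161/160/163  44/ 66/102  46/ 70/111  43/ 65/103  41/ 64/100  41/ 64/103  97/102/116 158/158/161 156/157/159
179 158/158/162 159/159/161  95/103/116  38/ 59/ 93  41/ 64/ 99  41/ 63/ 98  36/ 55/ 87 118/121/127 158/159/161 160/160/163
```

The cone sits centred in the grip, and its rim width matches the model at 124 px, so it hasn't slipped. Now I'll lower it gently.

Run:
```python
from t import *
c=[.6216,.0428]
move_linear([*c,.235],speed=.08)
pause(.3);print(observe()["eef_pos"].round(4))
print(move_linear([*c,.212],speed=.01,f_stop=2.0))
s=observe();print(s["eef_pos"].round(4),s["contact_force"].round(2),s["wrist_torque"].round(3),s["time_s"])
```

```text
[0.6217 0.0428 0.2353]
True
[0.6216 0.0428 0.2203] [-0.33  0.45  4.95] [-0.051  0.085  0.011] 40.5833
```

Run:
```python
from t import *
for g in(.0478,.0485,.0495,.051,.054,.06,.07,.085):
    gripper_to(g);s=observe();print(round(s["finger_gap"],4),round(s["grasp_force"],1),s["contact_force"].round(2))
a=s["eef_pos"];pause(.3)
move_linear(a+[0,0,.12],speed=.08);print(observe()["time_s"])
move_pose([.52,.026,.36],[pi,0,pi+.168])
def look(fn):
    p=shot(fn);find("cowl_head",p,1)
    hsv=cv2.cvtColor(p["color"],cv2.COLOR_BGR2HSV)
    u,v=proj(fn,[.6216,.0428,.272])[0];m=cv2.inRange(hsv,(0,0,110),(180,60,255))
    k=np.zeros_like(m);cv2.circle(k,(int(u),int(v)),26,255,-1);g=cv2.inRange(hsv,(60,80,15),(95,255,255));k2=g&cv2.dilate(k,np.ones((25,25)))
    print("pred",u,v,"white",np.argwhere((m&k)>0).mean(0)[::-1],(m&k>0).sum(),"green",np.argwhere(k2>0).mean(0)[::-1],(k2>0).sum())
look("end1");pause(.8);look("end2")
for n in("side","top"):
    p=capture(n)
    for o in("cowl_head","glaze_jar","slip_bottle","water_cup","bisque_bowl","spare_post","brush"):find(o,p,1)
print(observe()["time_s"])
```

```text
0.0479 6.6 [0.29 0.51 6.09]
0.0481 0.0 [-0.04  0.2   0.48]
0.0496 0.0 [ 0.45 -0.14  0.35]
0.0511 0.0 [-0.6  -0.05  1.19]
0.0538 0.0 [-0.41 -0.11  0.46]
0.0599 0.0 [0.13 0.33 0.59]
0.0702 0.0 [ 0.67 -0.4  -0.22]
0.0851 0.0 [-0.   -0.38 -0.31]
44.4167
cowl_head [0.6122 0.0365 0.2654] 0.67
pred 281.96115609895577 326.5104887173655 white [281.82005571 324.30027855] 1795 green [282.63164557 300.75063291] 790
cowl_head [0.6134 0.0375 0.2633] 0.95
pred 282.7752486154927 326.6139396011456 white [282.76863181 324.40155729] 1798 green [283.45247148 300.5373891 ] 789
cowl_head [0.6129 0.0359 0.2468] 0.67
glaze_jar [0.7045 0.2177 0.0407] 0.62
slip_bottle [ 0.7086 -0.2554  0.0807] 0.84
water_cup [0.3259 0.4062 0.0627] 0.72
bisque_bowl [ 0.7801 -0.0773  0.032 ] 0.98
spare_post [ 0.5761 -0.4019  0.0521] 0.8
brush [0.6893 0.4141 0.0146] 0.78
glaze_jar [0.7219 0.2245 0.0856] 0.8
slip_bottle [ 0.7141 -0.2346  0.1003] 0.83
water_cup [0.3325 0.4468 0.0471] 0.75
bisque_bowl [ 0.7831 -0.0896  0.0212] 0.95
spare_post [ 0.5834 -0.384   0.0688] 0.71
46.7167
```

The cowl is upright and still where I released it, and everything else is in place, so I'm handing in.

```bash
python3 -c "
from workcell import *
print(sign_off())"
```

```text
the job is handed in; nothing more can be done
None
```

I handed the job in at about 47 s: the post is in the tray, ochre then blue are lapped on their lines, and the cowl stands by itself on the chimney circle. On the first try for the ochre tile, the part-open fingers touched down on it and it did not move.

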